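# Hold the waste caddy open with its lever, then let the lid down softly

### The job

Open the lid of the wide waste caddy all the way by pressing down its front lever with the fingertips, and keep it fully open for three seconds so that peelings can be scraped in. Then ease the lever up under the fingers so that the lid comes down gently and shuts without slamming, and move clear. Touch the lid itself at no time, grasp and lift nothing, leave the caddies standing where they are, the narrow caddy shut and everything else as it stands.

Things in the scene. Friction and masses are not known exactly. Their poses are not given: they have to be found in the camera images.
- wide_caddy: The wide countertop waste caddy, a steel box with a black lid: bin 170 deep (x) x 190 wide (y), rim 140 high, about 155 high with the lid shut; loose on rubber feet, 3.0 kg. Origin: centre of the bin's underside on the worktop. Its own -x is the front, facing the robot at yaw 0; a 90 wide, 13 high toe plate reaches from the bin to x = -215 under the lever, so pressing the lever does not tip the caddy.
- wide_caddy_pad (a point): Centre of the top of the wide caddy's lever pad, a flat ribbed plate 34 (x) x 42 (y) on a lever that comes out of a fixed black shroud (52 wide, 78 high, reaching 44 out from the bin's front wall). Lever up: the pad is level, 65 above the worktop, 175 in front of the caddy's origin, 90 in front of the bin's wall. Fully pressed it sinks 33 and tilts 0.27 rad. Axes: the lever's.
- wide_caddy_lever (a joint): Angle of the wide caddy's lever about a pivot 125 behind the pad's centre: 0 = up (at rest), 0.27 rad = pressed to its stop. Linked to the lid: lid angle = 4.5 x lever angle. The lid's weight and a light spring bring the lever back up; pressing slowly takes about 4 to 12 N at the pad until the stop is met. Nothing holds it down when it is let go.
- wide_caddy_lid (a joint): Angle of the wide caddy's lid about its hinge along the top of the back wall: 0 = shut, about 1.21 rad = fully open (lever at its stop). The front edge swings up and back, to about 315 above the worktop. Let go when open, it slams (well over 5 rad/s); a letting-down of the pad at 20 mm/s shuts it at about 0.7 rad/s.
- wide_caddy_lid_front (a point): Middle of the wide lid's front edge, on the top of the lid, 152 above the worktop when shut (carried by the lid).
- narrow_caddy: The narrow countertop waste caddy, a steel box with a black lid: bin 170 deep (x) x 120 wide (y), rim 140 high, about 155 high with the lid shut; loose on rubber feet, 2.4 kg. Origin: centre of the bin's underside on the worktop. Its own -x is the front, facing the robot at yaw 0; a 90 wide, 13 high toe plate reaches from the bin to x = -215 under the lever, so pressing the lever does not tip the caddy.
- narrow_caddy_pad (a point): Centre of the top of the narrow caddy's lever pad, a flat ribbed plate 34 (x) x 42 (y) on a lever that comes out of a fixed black shroud (52 wide, 78 high, reaching 44 out from the bin's front wall). Lever up: the pad is level, 65 above the worktop, 175 in front of the caddy's origin, 90 in front of the bin's wall. Fully pressed it sinks 33 and tilts 0.27 rad. Axes: the lever's.
- narrow_caddy_lever (a joint): Angle of the narrow caddy's lever about a pivot 125 behind the pad's centre: 0 = up (at rest), 0.27 rad = pressed to its stop. Linked to the lid: lid angle = 4.5 x lever angle. The lid's weight and a light spring bring the lever back up; pressing slowly takes about 4 to 12 N at the pad until the stop is met. Nothing holds it down when it is let go.
- narrow_caddy_lid (a joint): Angle of the narrow caddy's lid about its hinge along the top of the back wall: 0 = shut, about 1.21 rad = fully open (lever at its stop). The front edge swings up and back, to about 315 above the worktop. Let go when open, it slams (well over 5 rad/s); a letting-down of the pad at 20 mm/s shuts it at about 0.7 rad/s.
- narrow_caddy_lid_front (a point): Middle of the narrow lid's front edge, on the top of the lid, 152 above the worktop when shut (carried by the lid).
- spice_jar: Spice jar, 42 across x 106 high, standing between the two caddies; origin at the centre of its underside. A bystander.
- peeler: Green-handled peeler, 170 x 25 x 18, lying between the two levers, pointing away from the robot; origin under its middle. A bystander.
- tin: Lidded tin, 75 across x 66 high, at the front left; origin at the centre of its underside. A bystander.
- teaspoon: Teaspoon, 130 x 26 x 11, lying at the front right; origin under its middle. A bystander.
- spectacles_1: Pair of spectacles, 143 x 141 x 41, lying at the right; origin under its middle. A bystander.

How it is judged:
By the outcome, as a careful person would: the job done as asked, in the order asked, and still so for the second after the job is handed in, with the robot touching nothing.
It also fails if it takes over 48 s, if anything falls off the work surface, if the arm or the gripper's body presses on something with over 40 N, if the wrist force passes 120 N, or if a joint passes its speed limit or range.

### The arm

A 6-joint arm with a two-finger parallel gripper is mounted at the origin on a cart in front of the work surface, level with it; the furniture and walls round the work are solid. World frame = base frame: x ahead of the robot, y to its left, z up, the work surface at z = 0. Lengths are in m, angles in degrees, forces in N, time in s.
With the tool pointing down it reaches from about 0.35 to 0.875 m from the base axis. Payload 4.2 kg.
Tool frame: the origin (TCP) lies midway between the tips of the shut fingers; the grasp point (between the pads) lies 19 mm behind it; z points along the fingers, y is the line along which they close (so a half turn about z gives the same grasp; the last joint's range is limited). The gripper opens to 87 mm and grips with 3 to 60 N. Pads are 19 mm wide; open, the fingers measure 117 mm over their backs; the gripper's body (75 mm by 190 mm) begins 51 mm behind the grasp point.
Start: joints at [89.645, 22.042, 0.453, 0, -68.411, -14.817], TCP at [0.164, 0.603, 0.223] pointing down, gripper open.
Joint ranges: [-179.83, 179.83], [-69.29, 118.12], [-61.27, 80.66], [-181.25, 117.63], [-171.15, -9.14], [-177.46, 177.46]. Speed limits (degrees/s): [159.86, 159.86, 180, 180, 180, 180].

### API

Orientations are given as a 3x3 rotation matrix whose columns are the frame's x, y, z axes.
In Python, from station import r, cams gives the robot as it stands.
- The arm moves only by the tool play_rows, never from a script. Its argument "commands" is text: rows parted by semicolons, each of 6 numbers parted by spaces: the shift along the world's x, y, z normalised to -1 to 1, where 1 is 30 mm, then the turn, a rotation vector about the world's x, y, z normalised to -1 to 1, where 1 is 0.15 rad. A call has 1 to 20 rows; each row shifts and turns the commanded pose from where the row before left it; what a row does not reach is not made up. A row lasts 1/10 s, in which the tool goes at most 50 mm and 8.59 degrees, less where a joint would pass 70% of its speed; a pose out of reach is approached as far as the arm can. A call with a number of a shift or a turn outside -1 to 1 is refused whole. A call with a gripper value outside its range is refused whole. "grip" is the finger opening in mm, from 0 to 87, set as the call begins (left out, the last holds). The fingers move at their own pace and stop on an object; the grip force is fixed at half the most. Time passes only in rows, so rows that do not move let the fingers close. It gives the time, the measured TCP pose, the force, the opening and the grip force at its end, in the units of the state.
- r.sense(): the state, without advancing time (a new reading comes with each control period).
- cams.capture(name): name is "scene" or "top"; returns (picture, depth): 400x640x3 uint8, blue, green, red; 400x640 float32, m along the optical axis (not along the pixel's ray), 0 where there is no reading.
- cams.camera_info(name): a dict with "mtx" (3x3 intrinsics, pixels), "k1" (the pictures are not rectified: a ray, as slopes to the right and down, at radius r is drawn at 1 + k1 r^2 times it, then the intrinsics apply), "R" (3x3) and "t" (3): a world point X has camera coordinates R X + t. Camera axes: x right, y down, z forward; pixel columns grow to the right and rows downward; lengths in m; the calibration is good to about 2 mm. A picture is of the moment at which its call begins. camera_info takes no time and is no camera call.
- r.finish_job(): hands the job in; it is judged then, once.
The state is a dict: "time_s": time; "joints": joint angles; "joint_velocities": joint speeds; "effort": joint torques, N m; "tcp_pos": TCP position; "ee_rot": TCP orientation; "wrist_force": force on the tool from outside, world axes, zero at the start; "moment": the same for the moment, N m; "gripper_width": opening from 0.0 (shut) to 1.0 (fully open); "gripper_force": force on a finger pad.
Only numpy, scipy, OpenCV 4.12 (cv2) and the standard library are available. Lean on these libraries where they do the work, as an engineer would, in place of code of your own. Each camera call takes 0.05 s, during which the arm holds its last target. There are 200 camera calls.

## Working session

There is one attempt and no reset: what is moved stays moved. The work goes in short steps, Python scripts to look and compute and a tool call to move; the robot and the scene stay as the last step left them, time stands still between calls to the robot, and variables do not carry over. Pictures are saved under pics/ and viewed, at most 10 in all, crops included, and the job is handed in when it is done.

Besides the shell and the picture viewer there is one more tool, called after "Call:" as name(argument=value, ...) on one line, values as JSON. play_rows: Moves the arm, as the interface text tells. Scaled input: -1 to 1 covers 30 mm each way for a shift and 0.15 rad each way for a turn. Its arguments: {"type":"object","properties":{"commands":{"type":"string"},"grip":{"type":"number"}},"required":["commands"]}

```bash
mkdir -p pics; cat > h.py <<'E'
import numpy as np, cv2
from station import r, cams
def ray(n,u,v):
    c=cams.camera_info(n);K=np.array(c["mtx"]);k=c["k1"]
    d=np.array([(u-K[0,2])/K[0,0],(v-K[1,2])/K[1,1]]);s=d.copy()
    for _ in range(20): s=d/(1+k*(s@s))
    R=np.array(c["R"]);t=np.array(c["t"])
    return -R.T@t, R.T@np.array([s[0],s[1],1.])
def onz(n,u,v,z):
    o,d=ray(n,u,v); return o+d*(z-o[2])/d[2]
def dep(n,u,v,D):
    o,d=ray(n,u,v); return o+d*D[int(v),int(u)]
def grab(n,tag):
    p,D=cams.capture(n); cv2.imwrite(f"pics/{n}{tag}.png",p); np.save(f"{n}{tag}.npy",D); return p,D
E
python3 - <<'E'
from h import *
for n in("scene","top"):
    grab(n,"0"); print(n,ray(n,320,200),cams.camera_info(n)["k1"])
s=r.sense();print(s["time_s"],s["tcp_pos"],s["ee_rot"])
E
```

```text
scene (array([ 0.03067598, -0.75708448,  0.94334003]), array([ 0.45525668,  0.57664299, -0.67844548])) -0.025630114364237656
top (array([ 0.35628066, -0.04464788,  1.23220482]), array([ 0.20783389, -0.01086728, -0.97819129])) -0.06216105205153241
0.1 [0.16341076 0.60270911 0.22157733] [[ 9.65099949e-01 -2.61881515e-01 -3.99839778e-04]
 [-2.61881797e-01 -9.65098098e-01 -1.89341259e-03]
 [ 1.09965147e-04  1.93204315e-03 -9.99998128e-01]]
```

View pics/top0.png

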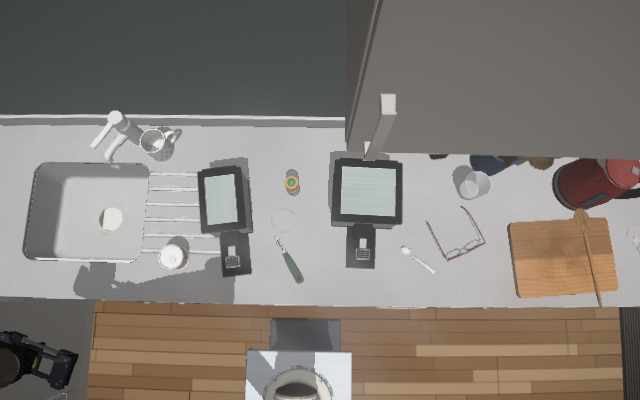

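View pics/scene0.png

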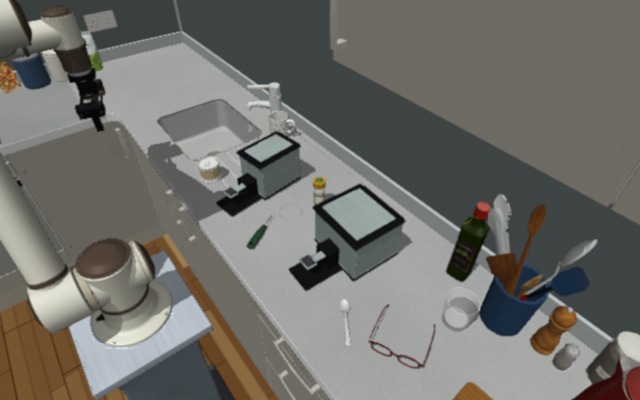

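The top view shows the wide caddy at about (367,190) with its pad near (362,255). The narrow caddy is at (225,200). The scene view shows the wide pad near (312,262).

```bash
python3 - <<'E'
from h import *
D=np.load("top0.npy");DS=np.load("scene0.npy")
p=cv2.imread("pics/top0.png");s=cv2.imread("pics/scene0.png")
a=cv2.resize(p[140:280,300:440],None,fx=4,fy=4,interpolation=cv2.INTER_CUBIC)
b=cv2.resize(s[180:295,280:410],(560,495),interpolation=cv2.INTER_CUBIC)
cv2.imwrite("pics/topc.png",a)
cv2.imwrite("pics/scenec.png",b)
# height map points near wide caddy
P=np.array([[dep("top",u,v,D) for u in range(320,412)] for v in range(145,275)])
m=(abs(P[...,2]-.152)<.012)
q=P[m];r1=cv2.minAreaRect((q[:,:2]*1000).astype(np.float32));print("lid",r1,np.median(q[:,2]))
m=(abs(P[...,2]-.065)<.008)
vv,uu=np.nonzero(m);k=(vv+145>242)&(uu+320>350)&(uu+320<375);q=P[vv[k],uu[k]]
print("pad",len(q),cv2.minAreaRect((q[:,:2]*1000).astype(np.float32)),q.mean(0),np.median(q[:,2]))
m=(abs(P[...,2]-.013)<.004)
vv,uu=np.nonzero(m);k=(vv+145>235)&(uu+320>343)&(uu+320<380);q=P[vv[k],uu[k]]
print("toe",len(q),cv2.minAreaRect((q[:,:2]*1000).astype(np.float32)))
for v in range(225,272,2): print(v,[int(round(1000*P[v-145,u-320,2])) for u in range(344,382,3)])
for uv in[(388,105),(360,120),(400,150),(500,140),(375,140)]: print(uv,dep("top",*uv,D))
E
```

```text
Traceback (most recent call last):
  File "h.py", line 12, in dep
    o,d=ray(n,u,v); return o+d*D[int(v),int(u)]
        ~~~^^^^^^^
  File "h.py", line 4, in ray
    c=cams.camera_info(n);K=np.array(c["mtx"]);k=c["k1"]
ValueError: time passes only in moves, steps and waits
```

View pics/topc.png

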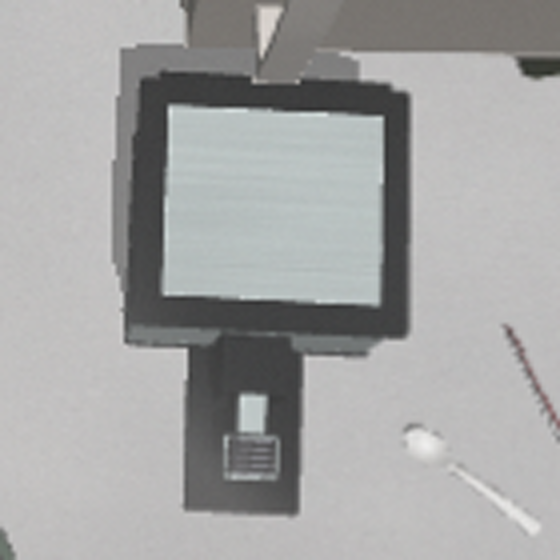

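View pics/scenec.png

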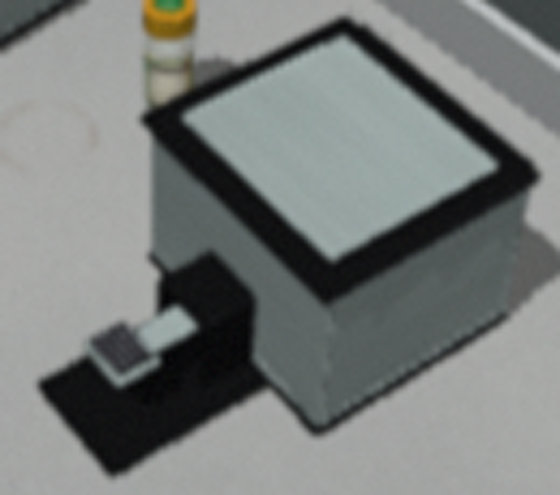

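The crops show the wide pad centred at about (362.4,253.9) in the top view and about (308.7,261.5) in the scene view. The camera info calls hit a limit, so I'll cache them.

```bash
sed -i 's/^def ray/CI={n:cams.camera_info(n) for n in ("scene","top")}\ndef ray/; s/c=cams.camera_info(n);K/c=CI[n];K/' h.py
python3 - <<'E'
from h import *
D=np.load("top0.npy")
P=np.array([[dep("top",u,v,D) for u in range(320,412)] for v in range(145,275)])
def rect(z,tol,v0,v1,u0,u1):
    m=abs(P[...,2]-z)<tol; M=np.zeros_like(m);M[v0-145:v1-145,u0-320:u1-320]=1
    q=P[m&M]; print(z,len(q),cv2.minAreaRect((q[:,:2]*1000).astype(np.float32)),q.mean(0).round(4))
rect(.152,.012,145,230,320,412); rect(.065,.008,246,262,352,374); rect(.013,.005,237,275,343,380)
for v in range(240,262,3): print(v,[int(round(1000*P[v-145,u-320,2])) for u in range(353,375,2)])
print("pad top",onz("top",362.4,253.9,.065),"scene",onz("scene",308.7,261.5,.065))
for uv in[(388,105),(370,145),(360,120),(400,150),(500,140)]: print(uv,dep("top",*uv,D).round(3))
for uv in [(333,158),(402,163),(402,224),(332,225),(347,267),(374.5,268)]: print(uv,onz("top",*uv,.152 if uv[1]<230 else .013).round(3))
print("spoon",onz("top",405,250,.01),"peeler",onz("top",300,280,.01))
E
```

```text
0.152 4360 ((618.7413940429688, -193.5132293701172), (199.35165405273438, 189.2431640625), 88.02711486816406) [ 0.6143 -0.1926  0.1533]
0.065 175 ((446.31719970703125, -187.4210662841797), (39.35603332519531, 39.97608947753906), 0.5192709565162659) [ 0.4442 -0.1871  0.0631]
0.013 588 ((451.712158203125, -186.78421020507812), (89.9598617553711, 99.25934600830078), 87.37903594970703) [ 0.4456 -0.1843  0.0123]
240 [12, 12, 9, 57, 61, 59, 58, 11, 32, 16, 13]
243 [13, 13, 14, 56, 59, 59, 58, 18, 8, 10, 11]
246 [13, 15, 10, 63, 61, 61, 60, 11, 15, 11, 11]
249 [11, 15, 63, 65, 61, 61, 57, 64, 61, 10, 14]
252 [11, 14, 67, 65, 64, 67, 64, 67, 62, 11, 11]
255 [16, 12, 63, 67, 61, 61, 66, 61, 63, 12, 9]
258 [14, 10, 66, 62, 65, 66, 64, 69, 61, 14, 14]
261 [17, 9, 12, 10, 16, 14, 15, 17, 16, 10, 12]
pad top [ 0.44182838 -0.18684192  0.065     ] scene [ 0.44151295 -0.18981699  0.065     ]
(388, 105) [ 0.569 -0.131  0.794]
(370, 145) [ 0.553 -0.122  0.697]
(360, 120) [ 0.586 -0.106  0.709]
(400, 150) [ 0.586 -0.191  0.585]
(500, 140) [ 0.586 -0.341  0.646]
(333, 158) [ 0.711 -0.093  0.152]
(402, 163) [ 0.7   -0.293  0.152]
(402, 224) [ 0.521 -0.289  0.152]
(332, 225) [ 0.515 -0.091  0.152]
(347, 267) [ 0.404 -0.145  0.013]
(374.5, 268) [ 0.403 -0.231  0.013]
spoon [ 0.4599691 -0.3280836  0.01     ] peeler [ 3.62363239e-01 -2.28405575e-04  1.00000000e-02]
```

Pad is at about (0.4417, -0.188, 0.065) and the caddy's yaw is about -2°. Both views, the depth and the given sizes agree. I'll move over now with the fingers shut.

Call:
play_rows(commands="0.5 -0.5 0.1 0 0 0;1 -1 0.1 0 0 0;1 -1 0.1 0 0 0;1 -1 0.1 0 0 0;1 -1 0.1 0 0 0;1 -1 0.1 0 0 0;1 -1 0.1 0 0 0;1 -1 0.1 0 0 0.1;0.5 -1 0 0 0 0.1;0 -1 0 0 0 0.1;0 -1 0 0 0 0.1;0 -1 0 0 0 0.1;0 -1 0 0 0 0.1", grip=0)

```text
time_s: 1.4
tcp_pos: [0.4032, 0.226, 0.2464]
ee_rot: [[0.985, -0.174, -0.0], [-0.174, -0.985, -0.0], [-0.0, 0.0, -1.0]]
wrist_force: [0.0, 0.5, 0.3]
gripper_width: 0.01
gripper_force: 0.0
```

Call:
play_rows(commands="0.09 -1 0 0 0 0.067;0.09 -1 0 0 0 0.067;0.09 -1 0 0 0 0.067;0.09 -1 0 0 0 0.067;0.09 -1 0 0 0 0.067;0.09 -1 0 0 0 0.067;0.09 -1 0 0 0 0.067;0.09 -1 0 0 0 0.067;0.09 -1 0 0 0 0.067;0.09 -1 0 0 0 0.067;0.09 -1 0 0 0 0.067;0.09 -1 0 0 0 0.067;0.09 -1 0 0 0 0.067;0.05 -0.6 -0.5 0 0 0.067;0 -0.25 -1 0 0 0;0 0 -1 0 0 0;0 0 -1 0 0 0;0 0 -0.6 0 0 0;0 0 0 0 0 0")

```text
time_s: 3.3
tcp_pos: [0.4373, -0.1875, 0.1211]
ee_rot: [[0.999, -0.035, -0.007], [-0.035, -0.999, 0.001], [-0.007, -0.001, -1.0]]
wrist_force: [0.4, 0.8, -0.8]
gripper_width: 0.008
gripper_force: 0.0
```

```bash
python3 - <<'E'
from h import *
s=r.sense();print(s["time_s"],s["tcp_pos"],s["wrist_force"],s["joints"])
p,D=grab("scene","1");q,_=grab("top","1")
a=cv2.resize(p[130:330,220:440],(660,600),interpolation=cv2.INTER_CUBIC)
cv2.imwrite("pics/s1c.png",a)
c=CI["scene"]
for n in("scene","top"):
    c=CI[n];print(n,cv2.projectPoints(np.array(s["tcp_pos"])[None],cv2.Rodrigues(np.array(c["R"]))[0],np.array(c["t"]),np.array(c["mtx"]),np.array([c["k1"],0,0,0.]))[0].ravel())
E
```

```text
3.3 [ 0.43726479 -0.18745694  0.1210935 ] [ 0.37096976  0.78025315 -0.75994091] [-3.60002626e+00  1.39310712e+01 -2.78880120e+01 -4.21911124e-02
 -4.85734089e+01  9.16072602e+01]
scene [306.69320158 248.46068239]
top [365.01109848 254.0982758 ]
```

View pics/s1c.png

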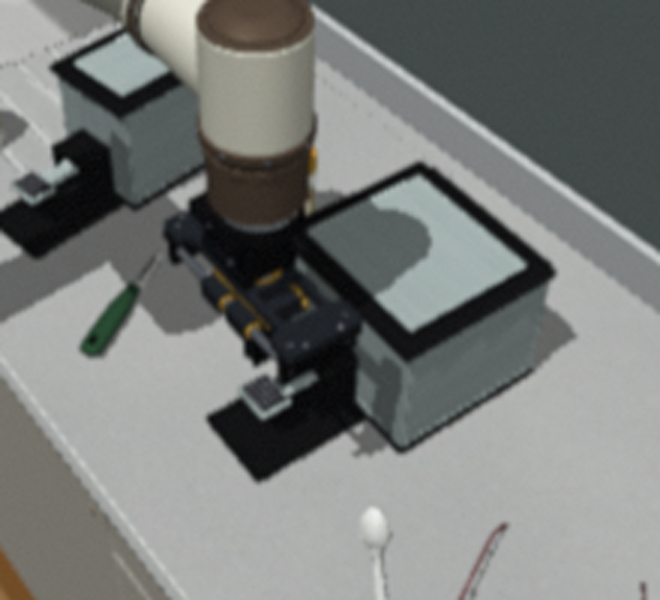

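The shut fingertips hang right above the wide pad, at crop (260,355), which matches the projected TCP. I'll lower to just above contact.

Call:
play_rows(commands="0 0 -0.5 0 0 0;0 0 -0.5 0 0 0;0 0 -0.4 0 0 0;0 0 -0.2 0 0 0;0 0 -0.1 0 0 0;0 0 -0.07 0 0 0;0 0 -0.05 0 0 0;0 0 0 0 0 0;0 0 0 0 0 0")

```text
time_s: 4.3
tcp_pos: [0.4404, -0.1873, 0.0693]
ee_rot: [[0.999, -0.034, 0.001], [-0.034, -0.999, -0.0], [0.001, 0.0, -1.0]]
wrist_force: [0.2, -1.0, -0.5]
gripper_width: 0.006
gripper_force: 0.0
```

Call:
play_rows(commands="0 0 -0.07 0 0 0;0 0 -0.05 0 0 0;0 0 -0.04 0 -0.06 0;0 0 -0.06 0 -0.1 0;0 0 -0.07 0 -0.12 0;0.01 0 -0.07 0 -0.12 0;0.01 0 -0.07 0 -0.12 0")

```text
time_s: 5.0
tcp_pos: [0.4401, -0.1873, 0.0565]
ee_rot: [[0.996, -0.034, 0.077], [-0.034, -0.999, -0.0], [0.077, -0.003, -0.997]]
wrist_force: [-3.1, 0.5, 6.4]
gripper_width: 0.003
gripper_force: 3.7
```

Call:
play_rows(commands="0.01 0 -0.07 0 -0.12 0;0.01 0 -0.07 0 -0.12 0;0.01 0 -0.07 0 -0.12 0;0.01 0 -0.07 0 -0.12 0;0.01 0 -0.07 0 -0.12 0;0.02 0 -0.07 0 -0.12 0;0.02 0 -0.07 0 -0.12 0")

```text
time_s: 5.7
tcp_pos: [0.4412, -0.1873, 0.041]
ee_rot: [[0.979, -0.034, 0.199], [-0.035, -0.999, 0.0], [0.199, -0.007, -0.98]]
wrist_force: [-5.1, 0.6, 5.5]
gripper_width: 0.009
gripper_force: 3.2
```

Call:
play_rows(commands="0.02 0 -0.07 0 -0.12 0;0.02 0 -0.07 0 -0.12 0;0.01 0 -0.05 0 -0.08 0;0 0 -0.03 0 0 0;0 0 0 0 0 0")

```text
time_s: 6.2
tcp_pos: [0.444, -0.1873, 0.0344]
ee_rot: [[0.968, -0.033, 0.247], [-0.034, -0.999, 0.0], [0.247, -0.009, -0.969]]
wrist_force: [-4.0, -0.3, 3.0]
gripper_width: 0.007
gripper_force: 2.3
```

Call:
play_rows(commands="0 0 -0.04 0 -0.04 0;0 0 -0.04 0 -0.04 0;0 0 -0.03 0 0 0;0 0 0 0 0 0")

```text
time_s: 6.6
tcp_pos: [0.4449, -0.1873, 0.0316]
ee_rot: [[0.965, -0.033, 0.261], [-0.034, -0.999, -0.0], [0.261, -0.009, -0.965]]
wrist_force: [-5.1, 0.5, 6.5]
gripper_width: 0.008
gripper_force: 3.9
```

Call:
play_rows(commands="0 0 -0.04 0 0 0;0 0 -0.03 0 0 0;0 0 0 0 0 0")

```text
time_s: 6.9
tcp_pos: [0.445, -0.1873, 0.0312]
ee_rot: [[0.964, -0.032, 0.263], [-0.034, -0.999, -0.0], [0.262, -0.009, -0.965]]
wrist_force: [-12.7, 2.3, 24.1]
gripper_width: 0.006
gripper_force: 13.1
```

The force has jumped to 24 N, so the lever is at its stop. I'll check the lid while holding.

Call:
play_rows(commands="0 0 0 0 0 0;0 0 0 0 0 0;0 0 0 0 0 0;0 0 0 0 0 0;0 0 0 0 0 0")

```text
time_s: 7.4
tcp_pos: [0.4451, -0.1873, 0.0312]
ee_rot: [[0.964, -0.032, 0.263], [-0.034, -0.999, -0.0], [0.263, -0.009, -0.965]]
wrist_force: [-12.0, 2.4, 23.6]
gripper_width: 0.005
gripper_force: 13.1
```

```bash
python3 - <<'E'
from h import *
p,D=grab("scene","2")
cv2.imwrite("pics/s2c.png",cv2.resize(p[130:330,220:440],(660,600),interpolation=cv2.INTER_CUBIC))
s=r.sense();print(s["time_s"],s["tcp_pos"],s["wrist_force"])
E
```

```text
7.45 [ 0.44501859 -0.18734731  0.03116526] [-13.13143054   2.68350607  24.03566749]
```

View pics/s2c.png

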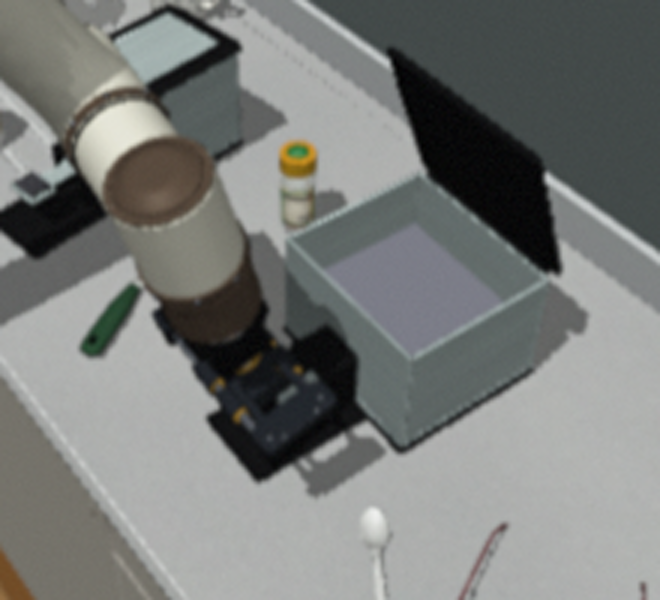

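The lid stands fully open, with its top edge at crop (390,50)–(545,165). The caddy hasn't moved and the arm is clear of the lid. I'll hold about 3.5 s more.

Call:
play_rows(commands="0 0 0 0 0 0;0 0 0 0 0 0;0 0 0 0 0 0;0 0 0 0 0 0;0 0 0 0 0 0;0 0 0 0 0 0;0 0 0 0 0 0;0 0 0 0 0 0;0 0 0 0 0 0;0 0 0 0 0 0;0 0 0 0 0 0;0 0 0 0 0 0;0 0 0 0 0 0;0 0 0 0 0 0;0 0 0 0 0 0;0 0 0 0 0 0;0 0 0 0 0 0;0 0 0 0 0 0;0 0 0 0 0 0;0 0 0 0 0 0")

```text
time_s: 9.45
tcp_pos: [0.445, -0.1873, 0.0312]
ee_rot: [[0.964, -0.032, 0.263], [-0.034, -0.999, -0.0], [0.263, -0.009, -0.965]]
wrist_force: [-12.8, 2.6, 23.5]
gripper_width: 0.005
gripper_force: 13.1
```

Call:
play_rows(commands="0 0 0 0 0 0;0 0 0 0 0 0;0 0 0 0 0 0;0 0 0 0 0 0;0 0 0 0 0 0;0 0 0 0 0 0;0 0 0 0 0 0;0 0 0 0 0 0;0 0 0 0 0 0;0 0 0 0 0 0;0 0 0 0 0 0;0 0 0 0 0 0;0 0 0 0 0 0;0 0 0 0 0 0;0 0 0 0 0 0")

```text
time_s: 10.95
tcp_pos: [0.445, -0.1873, 0.0312]
ee_rot: [[0.964, -0.032, 0.263], [-0.034, -0.999, -0.0], [0.263, -0.009, -0.965]]
wrist_force: [-12.3, 1.7, 24.1]
gripper_width: 0.01
gripper_force: 13.1
```

Call:
play_rows(commands="0 0 0.03 0 0 0;0 0 0.03 0 0 0;-0.01 0 0.04 0 0.06 0;-0.01 0 0.05 0 0.08 0;-0.01 0 0.05 0 0.08 0;-0.01 0 0.05 0 0.08 0;-0.01 0 0.05 0 0.08 0;-0.01 0 0.05 0 0.08 0;-0.01 0 0.05 0 0.08 0;-0.01 0 0.05 0 0.08 0;-0.01 0 0.05 0 0.08 0;-0.01 0 0.05 0 0.08 0;-0.01 0 0.05 0 0.08 0;-0.01 0 0.05 0 0.08 0")

```text
time_s: 12.35
tcp_pos: [0.4425, -0.1873, 0.0496]
ee_rot: [[0.992, -0.033, 0.124], [-0.034, -0.999, -0.0], [0.124, -0.004, -0.992]]
wrist_force: [-1.8, 3.2, 6.1]
gripper_width: 0.008
gripper_force: 3.0
```

Call:
play_rows(commands="0 0 0.05 0 0.08 0;0 0 0.05 0 0.08 0;0 0 0.05 0 0.08 0;0 0 0.05 0 0.08 0;0 0 0.04 0 0.08 0;0 0 0.04 0 0.07 0")

```text
time_s: 12.95
tcp_pos: [0.4422, -0.1873, 0.058]
ee_rot: [[0.998, -0.034, 0.053], [-0.034, -0.999, -0.0], [0.053, -0.002, -0.999]]
wrist_force: [-2.6, 2.7, 6.6]
gripper_width: 0.005
gripper_force: 3.4
```

Still in contact, with 7 mm to go, so I'll go slower.

Call:
play_rows(commands="0 0 0.03 0 0.06 0;0 0 0.03 0 0.06 0;0 0 0.03 0 0.05 0;0 0 0.03 0 0.05 0;0 0 0.03 0 0.05 0;0 0 0.03 0 0.04 0;0 0 0.03 0 0 0;0 0 0.03 0 0 0;0 0 0.03 0 0 0;0 0 0.03 0 0 0;0 0 0.03 0 0 0;0 0 0.03 0 0 0;0 0 0.03 0 0 0")

```text
time_s: 14.25
tcp_pos: [0.4414, -0.1873, 0.0689]
ee_rot: [[0.999, -0.034, 0.006], [-0.034, -0.999, -0.0], [0.006, -0.0, -1.0]]
wrist_force: [1.1, -0.2, -0.1]
gripper_width: 0.007
gripper_force: 0.0
```

Call:
play_rows(commands="0 0 0.1 0 0 0;0 0 0.3 0 0 0;-0.2 0 0.6 0 0 0;-0.3 0 1 0 0 0;-0.3 0 1 0 0 0;-0.2 0.5 1 0 0 0;0 1 0.8 0 0 0;0 1 0 0 0 0;0 1 0 0 0 0;0 1 0 0 0 0;0 0.5 0 0 0 0;0 0 0 0 0 0;0 0 0 0 0 0;0 0 0 0 0 0")

```text
time_s: 15.65
tcp_pos: [0.4113, -0.0378, 0.2132]
ee_rot: [[0.999, -0.035, 0.006], [-0.035, -0.999, -0.0], [0.006, -0.0, -1.0]]
wrist_force: [0.7, 0.1, -1.0]
gripper_width: 0.004
gripper_force: 0.0
```

```bash
python3 - <<'E'
from h import *
p,D=grab("scene","3"); t,_=grab("top","3")
cv2.imwrite("pics/both3.png",np.vstack([cv2.resize(p[100:330,180:440],(452,400)),cv2.resize(t[140:310,150:450],(452,200))]))
s=r.sense();print(s["time_s"],s["tcp_pos"],s["wrist_force"])
E
```

```text
15.75 [ 0.41127114 -0.03796756  0.21301357] [ 0.36730553  0.36339126 -0.58823441]
```

View pics/both3.png

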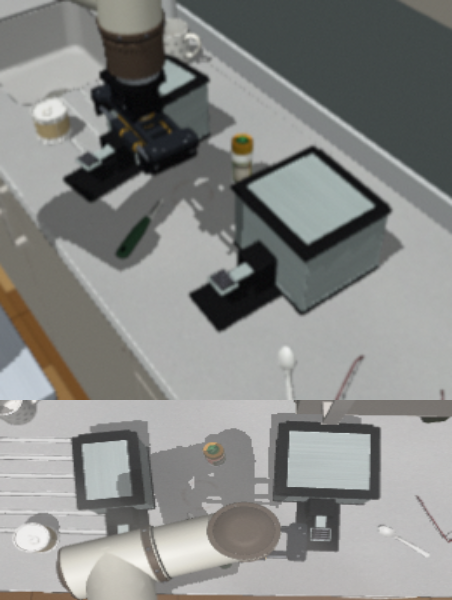

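The wide lid is shut with its pad up again at crop (228,278). The caddies and bystanders are where they were, and the gripper is clear in the air.

```bash
python3 -c "
from station import r
print(r.finish_job())"
```

```text
the job is handed in; nothing more can be done
None
```

I pressed the wide caddy's lever to its stop, held the lid fully open for about 4 s, eased it shut, moved clear, and handed the job in at about 16 s; the last pictures show both caddies shut and nothing else moved.

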